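Pack the seasoning chest: flap down, cover shut

TASK

The seasoning jars are in the chest: push the upright metal flap inside it down flat over them first, and only then swing the open wooden cover gently shut over it until it rests flush on the rim. Only push, with the fingertips or the outside of the fingers: do not pinch the flap or the cover, do not slam them, and leave the jars and everything standing around the chest where they are.

Things in the scene. Friction and masses are not known exactly. Their poses are not given: they have to be found in the camera images.
- chest: Open wooden chest fixed to the table: outside 220 (its x) by 180 (its y) by 100 mm high, walls 8 mm. Origin: centre of its underside, z up. Both hinge lines run along its x: the flap's at y = -73, z = 72 mm (inside the -y wall), the cover's at y = +90, z = 100 mm (on the +y wall).
- flap (a joint): Aluminium flap inside the chest, rad: 0 = folded down flat over the jars on its ledges (top face 77 mm above the table), 1.57 = upright. 190 mm along the chest's x, 120 mm from hinge line to free edge, which goes towards chest +y as it folds down. Stiff hinge: it stays where it is left; 1 to 2 N at the free edge moves it.
- cover (a joint): Wooden cover, rad: 0 = shut flat on the rim (top face 110 mm above the table), 1.57 = upright, up to 2.05 leaning outwards to chest +y. 220 mm along the chest's x, 180 mm from hinge line to free edge, which goes towards chest -y as it shuts. Stiff hinge: it stays at any angle; 1 to 5 N at the free edge moves it.
- flap_edge (a point): Middle of the flap's free edge, on its outer face (chest -y side when upright, uppermost when folded), 120 mm from its hinge line. The outer face lies 5 mm off the hinge line; a backing sheet, set in 12 mm from the edges, 5 mm to the other side.
- cover_edge (a point): Middle of the cover's free edge, on its outer face (chest +y side when open, top when shut), 180 mm from its hinge line. The outer face lies 10 mm off the hinge line and carries a 100 mm bar handle along x, 105 mm from the free edge, standing 30 mm off the face; on the inner side a 6 mm lining is set in 16 mm from the edges.
- jar0: Loose small seasoning jar, 40 mm diameter, 52 mm high, standing inside the chest below the flap; to be left alone. Origin: centre of its underside.
- jar1: Loose small seasoning jar, 40 mm diameter, 52 mm high, standing inside the chest below the flap; to be left alone. Origin: centre of its underside.
- jar2: Loose small seasoning jar, 40 mm diameter, 52 mm high, standing inside the chest below the flap; to be left alone. Origin: centre of its underside.
- shaker: Loose glass jar, 44 mm diameter, 85 mm high, on the table near the chest; to be left alone. Origin: centre of its underside.
- mug: Loose white mug, 76 mm diameter, 85 mm high, handle to its +y, on the table near the chest; to be left alone. Origin: centre of its underside.
- bowl: Loose steel bowl, 110 mm diameter, 45 mm high, on the table near the chest; to be left alone. Origin: centre of its underside.
- scoop: Loose aluminium scoop, 80 by 50 by 30 mm, with a 90 mm wooden handle to its -x, on the table near the chest; to be left alone. Origin: centre of its underside (of the blade).
- oil: Loose amber bottle, 52 mm diameter, 120 mm high, on the table near the chest; to be left alone. Origin: centre of its underside.
- tub: Loose paper cup, 84 mm diameter, 90 mm high, on the table near the chest; to be left alone. Origin: centre of its underside.

How it is judged:
By the outcome, as a careful person would: the job done as asked, in the order asked, and still so for the second after the job is handed in, with the robot touching nothing.
It also fails if it takes over 58 s, if anything falls off the work surface, if the arm or the gripper's body presses on something with over 40 N, if the wrist force passes 120 N, or if a joint passes its speed limit or range.

ROBOT

A 6-joint arm with a two-finger parallel gripper is mounted at the origin on the work surface. World frame = base frame: x ahead of the robot, y to its left, z up, the work surface at z = 0. Lengths are in mm, angles in degrees, forces in N, time in s.
With the tool pointing down it reaches from about 350 to 850 mm from the base axis. Payload 8.1 kg.
Tool frame: the origin (TCP) lies midway between the tips of the shut fingers; the grasp point (between the pads) lies 19 mm behind it; z points along the fingers, y is the direction in which the jaws open and shut (so a half turn about z gives the same grasp; the last joint's range is limited). The gripper opens to 85 mm and grips with 20 to 120 N. Pads are 22 mm wide; open, the fingers measure 114 mm over their backs; the gripper's body (76 mm by 85 mm) begins 54 mm behind the grasp point. The pads swing forward as they close: fully open they stand 13 mm farther back than shut.
Start: joints at [-81.268, 7.471, 85.268, -0, 87.261, -4.893], TCP at [141.359, -583.115, 200.392] pointing down, gripper open.
Joint ranges: [-169.43, 169.43], [-51.17, 129.36], [1.28, 143.12], [-76.62, 256.62], [0, 156.53], [-152.29, 152.29]. Speed limits (degrees/s): [136.94, 136.94, 159.86, 180, 180, 180].

INTERFACE

Orientations are given as [roll, pitch, yaw] about the fixed x, y, z axes, in that order (R = Rz(yaw) Ry(pitch) Rx(roll)).
In Python, from bench import r gives the robot as it stands.
- The arm moves only by the tool carry_out, never from a script. Its argument "increments" is a list of rows, each a list of 3 entries, a list of its own where there are three numbers: the shift along the tool's x, y, z in m, then the turn, a rotation vector about the tool's x, y, z in rad, then the closure, from 0 (fully open) to 1 (shut). A call has 1 to 12 rows; each row shifts and turns the pose as measured when the row begins, along the tool's axes as they then stand; what a row does not reach is not made up. A row lasts 1/10 s, in which the tool goes at most 50 mm and 8.59 degrees, less where a joint would pass 70% of its speed; a pose out of reach is approached as far as the arm can. A call with a gripper value outside its range is refused whole. The fingers move at their own pace and stop on an object; "newtons" is the grip in N (left out, the last holds). Time passes only in rows, so rows that do not move let the fingers close. It gives the time, the measured TCP pose, the force and the opening at its end, in the units of the state.
- r.sense(): the state, without advancing time (a new reading comes with each control period).
- r.snapshot(name): name is "side" or "top"; returns a dict with "image" (420x560x3 uint8, blue, green, red), "vertical_fov" (degrees; the focal length in pixels is half the picture's height over the tangent of half this angle, whatever the lens; pixels are square), "cx", "cy" (the principal point, pixels), "k1" (the pictures are not rectified: a ray, as slopes to the right and down, at radius r is drawn at 1 + k1 r^2 times it, then the intrinsics apply), "rvec" (rotation vector, rad) and "tvec" (3), from world to camera coordinates, as OpenCV has them. Camera axes: x right, y down, z forward; pixel columns grow to the right and rows downward; lengths in mm; the calibration is good to about 2 mm. A picture is of the moment at which its call begins. There is no depth.
- r.hand_in(): hands the job in, once; it reports no verdict.
The state is a dict: "time": time; "joint_pos": joint angles; "qd": joint speeds; "joint_efforts": joint torques, N m; "tool_pos": TCP position; "tcp_rot": TCP orientation; "ft_force": force on the tool from outside, world axes, zero at the start; "wrist_torque": the same for the moment, N m; "finger_gap": finger opening in mm.
Only numpy, scipy, OpenCV 4.12 (cv2) and the standard library are available. Lean on these libraries where they do the work, as an engineer would, in place of code of your own. Each camera call takes 0.05 s, during which the arm holds its last target.

## Working session

There is one attempt and no reset: what is moved stays moved. The work goes in short steps, Python scripts to look and compute and a tool call to move; the robot and the scene stay as the last step left them, time stands still between calls to the robot, and variables do not carry over. Pictures are saved under pics/ and viewed, and the job is handed in when it is done.

Besides the shell and the picture viewer there is one more tool, called after "Emit:" by a JSON object that holds its "fn" and its "kwargs". carry_out: Moves the arm, as the interface text tells. Its arguments: {"type":"object","properties":{"increments":{"type":"array"},"newtons":{"type":"number"}},"required":["increments"]}

```bash
mkdir -p pics; ls
cat > h.py <<'E'
import numpy as np, cv2, pickle
from bench import r
def snap(name,fn):
    s=r.snapshot(name); cv2.imwrite('pics/'+fn+'.png',s['image']); pickle.dump(s,open('pics/'+fn+'.pkl','wb')); return s
def load(fn): return pickle.load(open('pics/'+fn+'.pkl','rb'))
def cam(s):
    f=420/2/np.tan(np.radians(s['vertical_fov'])/2)
    K=np.array([[f,0,s['cx']],[0,f,s['cy']],[0,0,1]]); D=np.array([s['k1'],0,0,0,0.])
    return K,D,np.array(s['rvec'],float).reshape(3),np.array(s['tvec'],float).reshape(3)
def proj(s,P):
    K,D,rv,tv=cam(s); return cv2.projectPoints(np.array(P,float).reshape(-1,1,3),rv,tv,K,D)[0].reshape(-1,2)
def ray(s,uv):
    K,D,rv,tv=cam(s); p=cv2.undistortPoints(np.array(uv,float).reshape(-1,1,2),K,D).reshape(-1,2)
    R=cv2.Rodrigues(rv)[0]; d=(np.c_[p,np.ones(len(p))])@R; o=-R.T@tv; return o,d
def atz(s,uv,z):
    o,d=ray(s,uv); return o+d*((z-o[2])/d[:,2])[:,None]
E
python3 - <<'E'
from h import *
for n in('side','top'):
    s=snap(n,n+'0'); K,D,rv,tv=cam(s); o,_=ray(s,[[280,210]]); print(n,o.round(),s['k1'],K[0,0]); 
    im=cv2.resize(s['image'],(784,588)); cv2.imwrite('pics/%s0b.png'%n,im)
print(r.sense())
E
```

```text
pics
side [1171. -169.  619.] 0.03785409322566228 386.4444027307463
top [ 313.    8. 1208.] 0.010254014195243046 466.4416053983337
{'time': 0.1, 'joint_pos': array([-8.12688571e+01,  7.51072237e+00,  8.53235393e+01,  9.95199150e-04,
        8.72618397e+01, -4.89428846e+00]), 'qd': array([-0.12568551, -0.12067283, -0.09187726,  0.14412238,  0.12145886,
        0.01917831]), 'joint_efforts': array([ 1.05321647e-03, -5.70951176e+01, -5.01940405e+01, -2.50218282e-04,
        7.97011424e-03,  5.13484338e-05]), 'tool_pos': array([ 141.27624785, -582.56468621,  199.44520119]), 'tcp_rot': array([-1.79904334e+02, -9.18948846e-03,  1.36253753e+01]), 'ft_force': array([ 0.79848571, -1.31585401,  0.17591872]), 'wrist_torque': array([-0.04710289,  0.01215067, -0.01901919]), 'finger_gap': 85.45405129473222}
```

View pics/side0b.png

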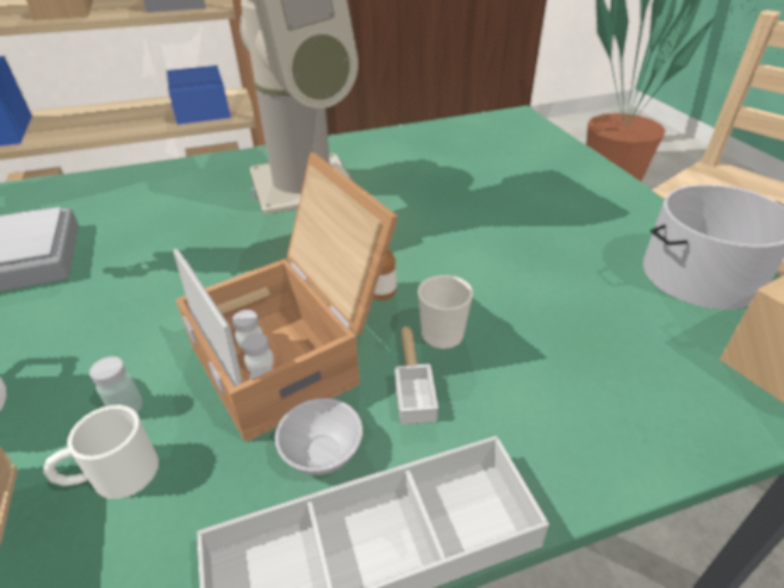

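View pics/top0b.png

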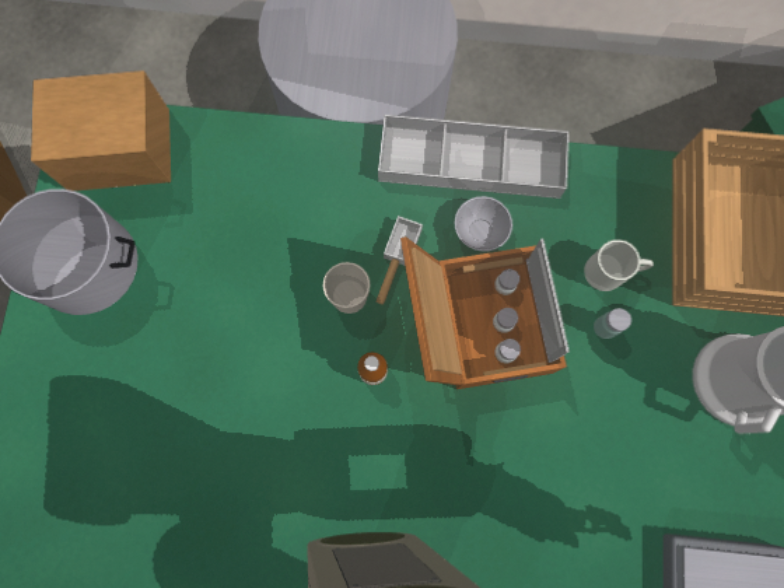

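Run:
```python
from h import *
def crop(fn,x0,y0,x1,y1,k):
    im=load(fn)['image'][y0:y1,x0:x1]; im=cv2.resize(im,None,fx=k,fy=k,interpolation=cv2.INTER_CUBIC)
    for x in range((x0//20+1)*20,x1,20): cv2.putText(im,str(x),((x-x0)*k,10),0,.35,(255,255,255),1); cv2.line(im,((x-x0)*k,12),((x-x0)*k,18),(255,255,255))
    for y in range((y0//20+1)*20,y1,20): cv2.putText(im,str(y),(0,(y-y0)*k),0,.35,(255,255,255),1); cv2.line(im,(22,(y-y0)*k),(28,(y-y0)*k),(255,255,255))
    cv2.imwrite('pics/%s_c.png'%fn,im)
crop('side0',115,100,295,320,3) if 0 else crop('side0',115,105,345,345,3) if 0 else crop('side0',50,105,340,355,2)
crop('top0',220,130,460,290,3)
```

```text
(no output)
```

View pics/side0_c.png

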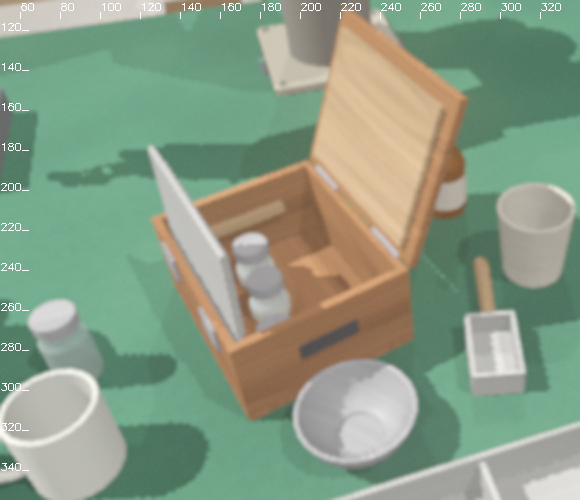

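View pics/top0_c.png

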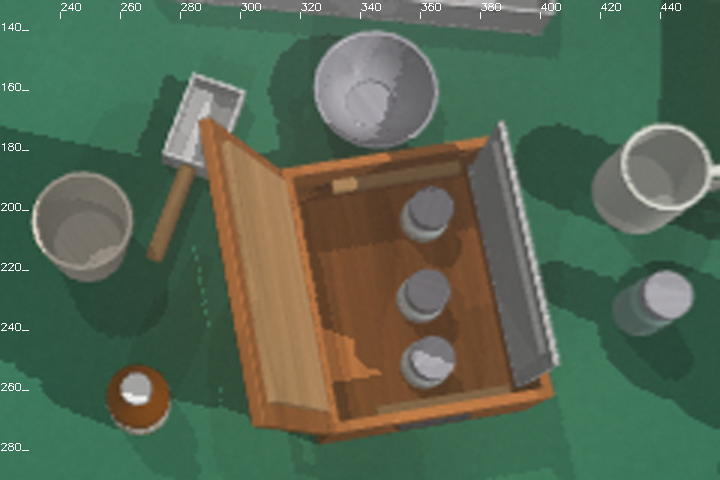

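```bash
cat > fit.py <<'E'
from h import *
from scipy.optimize import least_squares
def c2w(p,P):
    c,s=np.cos(p[2]),np.sin(p[2]); P=np.atleast_2d(np.array(P,float))
    return np.c_[p[0]+c*P[:,0]-s*P[:,1],p[1]+s*P[:,0]+c*P[:,1],P[:,2]]
def cover(a,x,u,n): # u along, n outward offset
    return [x,90-u*np.cos(a)+n*np.sin(a),100+u*np.sin(a)+n*np.cos(a)]
def flap(a,x,u,n):
    return [x,-73+u*np.cos(a)-n*np.sin(a),72+u*np.sin(a)+n*np.cos(a)]
E
cat > f1.py <<'E'
from fit import *
S,T=load('side0'),load('top0')
def pts(p):
    a,b=p[3],p[4]
    s=[[110,-90,100],[110,90,100],[-110,-90,100],[110,-90,0],[110,90,0],cover(b,-110,180,5),cover(b,110,180,10),flap(a,-95,120,3),flap(a,95,120,5)]
    t=[[-110,-90,100],[-110,90,100],[110,90,100],cover(b,110,180,5),cover(b,-110,180,5),flap(a,95,120,5),flap(a,-95,120,5)]
    return s,t
ms=np.array([[166,280],[256,239],[126.5,215],[176,314],[256,275],[222.5,111],[282.5,154],[125.5,178.5],[164,229]])
mt=np.array([[404.3,261.7],[326,275],[314.3,186],[287.7,169.3],[304,271.7],[386.7,170.7],[405.7,250.7]])
def res(p):
    s,t=pts(p); return np.r_[(proj(S,c2w(p,s))-ms).ravel(),(proj(T,c2w(p,t))-mt).ravel()]
o=least_squares(res,[500,0,.17,1.4,1.9],loss='soft_l1',f_scale=2)
print(o.x, np.degrees(o.x[2:])); print(res(o.x).reshape(-1,2).round(1))
np.save('chest.npy',o.x)
p=o.x
for n,s in(('side0',S),('top0',T)):
    im=cv2.resize(s['image'],None,fx=2,fy=2,interpolation=cv2.INTER_CUBIC)
    def L(P):
        q=proj(s,c2w(p,P))*2
        cv2.polylines(im,[q.round().astype(int)],True,(0,255,255),1)
    for z in(0,100): L([[110,90,z],[-110,90,z],[-110,-90,z],[110,-90,z]])
    L([cover(p[4],x,u,10) for x,u in((110,0),(-110,0),(-110,180),(110,180))]); L([cover(p[4],x,u,0) for x,u in((110,0),(-110,0),(-110,180),(110,180))])
    L([flap(p[3],x,u,5) for x,u in((95,0),(-95,0),(-95,120),(95,120))])
    im=im[150:650,100:800] if n=='side0' else im[240:600,400:960]
    cv2.imwrite('pics/ov_%s.png'%n,im)
# objects
print('mug rim',atz(T,[[438+2,166]],85));
E
python3 f1.py
```

```text
[ 5.61462119e+02 -1.60698255e+02  2.64921575e-01  1.52060904e+00
  1.91333784e+00] [ 15.17888815  87.12448025 109.62618315]
[[-0.9  0.5]
 [-1.5 -0.3]
 [-1.  -2. ]
 [-0.4  1.2]
 [ 1.  -1.8]
 [-0.6 -3.1]
 [ 1.3 -0.5]
 [ 0.  -1.6]
 [-3.1  3.4]
 [-2.1  0.1]
 [ 2.  -0.7]
 [-3.1  0. ]
 [-1.1 -0.7]
 [ 1.1 -0.2]
 [-1.8 -0.9]
 [-2.   0.6]]
mug rim [[ 734.1024226  -366.17116871   85.        ]]
```

```bash
sleep 1
```

```text
(no output)
```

View pics/ov_side0.png

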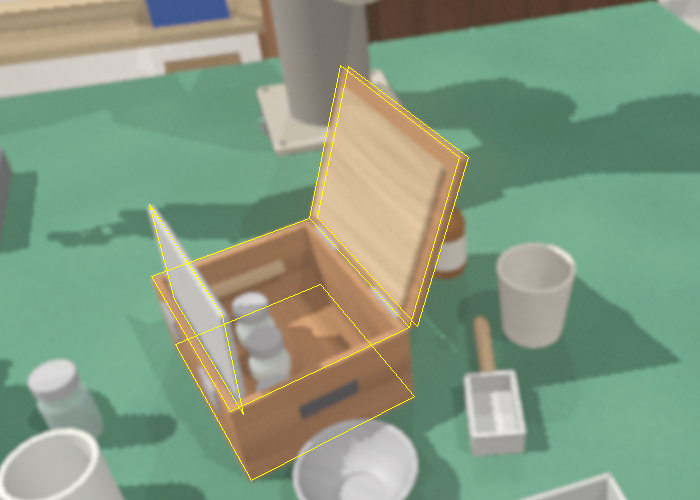

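View pics/ov_top0.png

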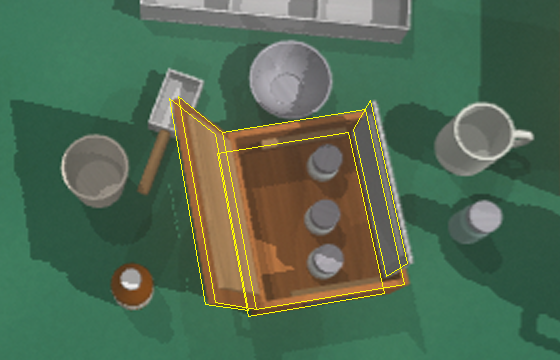

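```bash
cat > st.py <<'E'
from fit import *
from scipy.spatial.transform import Rotation as Ro
p=np.load('chest.npy')
def st():
    s=r.sense(); c,sn=np.cos(p[2]),np.sin(p[2]); d=s['tool_pos'][:2]-p[:2]
    f=s['ft_force']
    R=Ro.from_euler('xyz',s['tcp_rot'],degrees=True); G=Ro.from_euler('xyz',[180,0,np.degrees(p[2])],degrees=True)
    print('t %.2f chest xyz %.1f %.1f %.1f'%(s['time'],c*d[0]+sn*d[1],-sn*d[0]+c*d[1],s['tool_pos'][2]),'rotvec needed(tool)',(R.inv()*G).as_rotvec().round(4),
     'F chest',np.round([c*f[0]+sn*f[1],-sn*f[0]+c*f[1],f[2]],2),'gap %.1f'%s['finger_gap'])
if __name__=='__main__': st()
E
python3 st.py
```

```text
t 0.10 chest xyz -516.0 -297.1 199.4 rotvec needed(tool) [-0.0017 -0.0002 -0.0271] F chest [ 0.43 -1.48  0.18] gap 85.5
```

Emit:
{"fn": "carry_out", "kwargs": {"increments": [[[0, 0, -0.04], [0, 0, 0], 1], [[0, 0, -0.04], [0, 0, -0.02], 1], [[0, 0, -0.03], [0, 0, 0], 1], [[0, 0, 0], [0, 0, 0], 1]]}}

```text
time: 0.5
tool_pos: [140.9, -580.2, 308.1]
tcp_rot: [-179.3, -0.1, 14.8]
ft_force: [-0.5, -0.6, 1.5]
finger_gap: 28.2
```

```bash
python3 st.py
```

```text
t 0.50 chest xyz -515.7 -294.7 308.1 rotvec needed(tool) [-0.0114 -0.0012 -0.0063] F chest [-0.66 -0.47  1.5 ] gap 28.2
```

Emit:
{"fn": "carry_out", "kwargs": {"increments": [[[0.04, -0.012, 0], [-0.006, 0, -0.006], 1], [[0.043, -0.014, 0], [-0.006, 0, 0], 1], [[0.043, -0.014, 0], [0, 0, 0], 1], [[0.043, -0.014, 0], [0, 0, 0], 1], [[0.043, -0.014, 0], [0, 0, 0], 1], [[0.043, -0.014, 0], [0, 0, 0], 1], [[0.043, -0.014, 0], [0, 0, 0], 1], [[0.043, -0.014, 0], [0, 0, 0], 1], [[0.043, -0.014, 0], [0, 0, 0], 1], [[0.043, -0.014, 0], [0, 0, 0], 1], [[0.043, -0.014, 0], [0, 0, 0], 1], [[0, 0, 0], [0, 0, 0], 1]]}}

```text
time: 1.7
tool_pos: [566.7, -298.5, 293.7]
tcp_rot: [-179.2, 0.4, 14.8]
ft_force: [-0.5, 0.1, -0.5]
finger_gap: 0.1
```

```bash
python3 st.py
```

```text
t 1.70 chest xyz -31.1 -134.4 293.7 rotvec needed(tool) [-0.0133  0.0063 -0.0066] F chest [-0.43  0.19 -0.53] gap 0.1
```

Emit:
{"fn": "carry_out", "kwargs": {"increments": [[[0.03, 0, 0.03], [-0.012, 0.006, -0.006], 1], [[0, -0.01, 0.04], [0, 0, 0], 1], [[0, 0, 0.04], [0, 0, 0], 1], [[0, 0, 0.015], [0, 0, 0], 1], [[0, 0, 0], [0, 0, 0], 1]]}}

```text
time: 2.2
tool_pos: [593.0, -278.3, 160.2]
tcp_rot: [-179.8, 0.2, 15.3]
ft_force: [-0.1, -0.5, 0.8]
finger_gap: 0.1
```

Run:
```python
from h import *
from st import st
st()
a=snap('side','side1');b=snap('top','top1')
cv2.imwrite('pics/s1.png',np.hstack([cv2.resize(a['image'][80:330,60:330],None,fx=1.4,fy=1.4),cv2.resize(b['image'][100:350,220:490],None,fx=1.4,fy=1.4)]))
st()
```

```text
t 2.20 chest xyz -0.3 -121.8 160.2 rotvec needed(tool) [-0.0036  0.0042  0.0028] F chest [-0.19 -0.44  0.78] gap 0.1
t 2.30 chest xyz 0.7 -123.1 163.5 rotvec needed(tool) [-0.0005  0.0011  0.0024] F chest [-0.82 -0.19 -0.29] gap 0.3
```

View pics/s1.png

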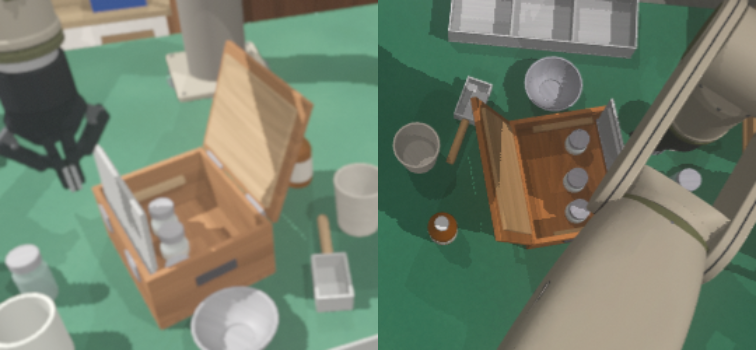

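Emit:
{"fn": "carry_out", "kwargs": {"increments": [[[0, -0.01, -0.012], [0, 0, 0], 1], [[0, -0.01, 0], [0, 0, 0], 1], [[0, -0.006, 0], [0, 0, 0], 1], [[0, -0.006, 0], [0, 0, 0], 1], [[0, -0.006, 0], [0, 0, 0], 1], [[0, -0.006, 0], [0, 0, 0], 1]]}}

```text
time: 2.9
tool_pos: [586.0, -236.8, 187.4]
tcp_rot: [179.4, -0.6, 15.2]
ft_force: [0.2, 1.0, -0.8]
finger_gap: 0.3
```

```bash
python3 st.py
```

```text
t 2.90 chest xyz 3.7 -79.8 187.4 rotvec needed(tool) [ 0.0102 -0.0104  0.0008] F chest [ 0.5   0.95 -0.79] gap 0.3
```

Emit:
{"fn": "carry_out", "kwargs": {"increments": [[[0, 0.012, 0.004], [0.01, -0.01, 0], 1], [[0, 0, 0.012], [0, 0, 0], 1], [[0, 0, 0], [0, 0, 0], 1]]}}

```text
time: 3.2
tool_pos: [589.0, -246.2, 170.6]
tcp_rot: [-180.0, -0.0, 15.3]
ft_force: [-1.1, 0.9, -0.6]
finger_gap: 0.3
```

Run:
```python
from h import *
from st import st
st()
a=snap('side','side2');
cv2.imwrite('pics/s2.png',cv2.resize(a['image'][80:280,60:300],None,fx=3,fy=3))
st()
```

```text
t 3.20 chest xyz 4.2 -89.7 170.6 rotvec needed(tool) [-0.0005 -0.0004  0.0022] F chest [-0.78  1.17 -0.65] gap 0.3
t 3.25 chest xyz 4.5 -90.1 171.7 rotvec needed(tool) [ 0.0005 -0.0012  0.0023] F chest [0.17 0.41 0.56] gap -0.3
```

View pics/s2.png

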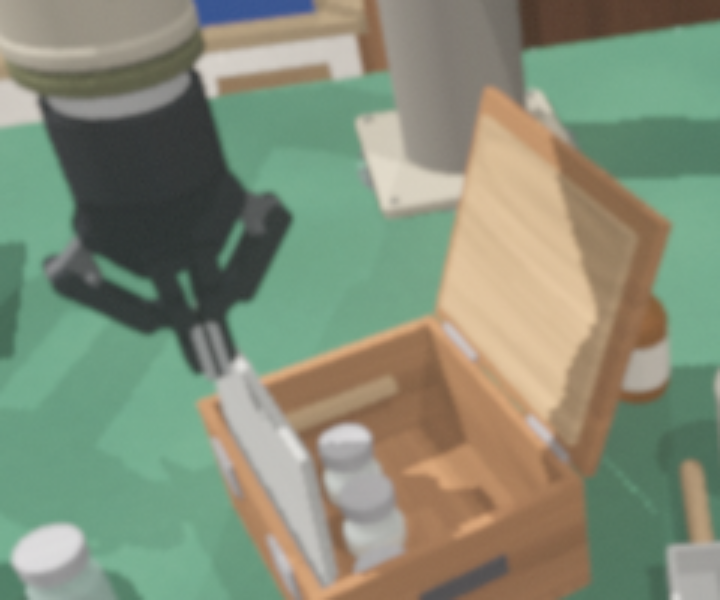

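Run:
```python
from fit import *
s=load('side2');p=np.load('chest.npy')
for P in ([4,-90,171],[4,-90,200],flap(1.5,0,120,5),flap(1.5,95,120,5),flap(1.5,-95,120,5)): print(P,((proj(s,c2w(p,P))-[60,80])*3).round())
```

```text
[4, -90, 171] [[224. 409.]]
[4, -90, 200] [[212. 371.]]
[0, np.float64(-69.49901073289591), np.float64(192.05308440082504)] [[248. 366.]]
[95, np.float64(-69.49901073289591), np.float64(192.05308440082504)] [[307. 455.]]
[-95, np.float64(-69.49901073289591), np.float64(192.05308440082504)] [[197. 290.]]
```

Run:
```python
from fit import *
s=load('side2');p=np.load('chest.npy')
im=s['image'][160:280,105:185]; im2=load('side0')['image'][160:280,105:185]
cv2.imwrite('pics/s2b.png',cv2.resize(np.hstack([im,im2]),None,fx=5,fy=5,interpolation=cv2.INTER_CUBIC))
```

```text
(no output)
```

View pics/s2b.png

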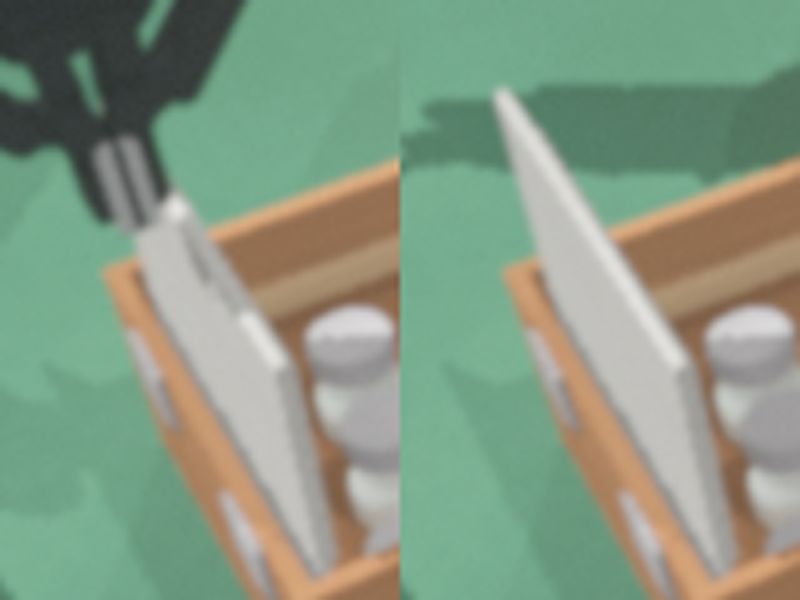

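Run:
```python
from fit import *
s=load('side1');p=np.load('chest.npy')
print(r.sense()['tool_pos'])
for P in ([0.7,-123,163],[.7,-123,160],[0.7,-123,182]): print(P,proj(s,c2w(p,P)).round(1))
x0,y0=80,150
im=s['image'][y0:y0+100,x0:x0+120];cv2.imwrite('pics/s1b.png',cv2.resize(im,None,fx=6,fy=6,interpolation=cv2.INTER_CUBIC))
```

```text
[ 589.36399164 -246.48096801  171.65618395]
[0.7, -123, 163] [[116.6 225.9]]
[0.7, -123, 160] [[117.  227.1]]
[0.7, -123, 182] [[113.5 217.7]]
```

View pics/s1b.png

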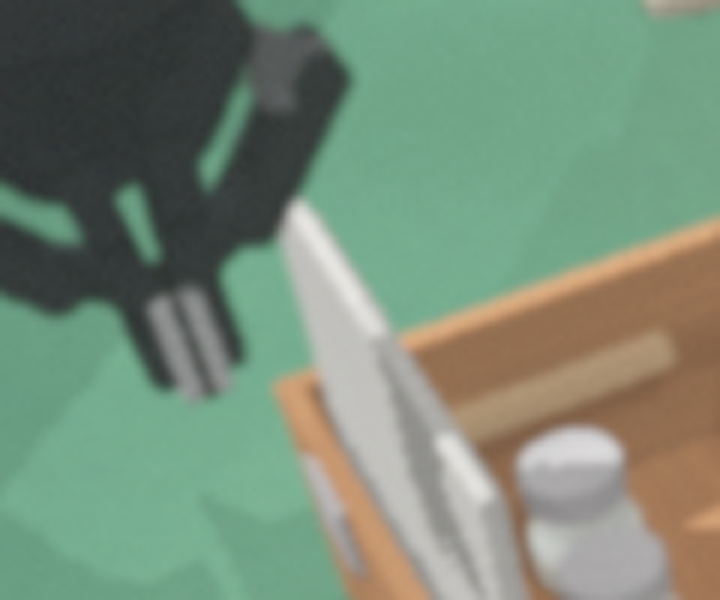

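Run:
```python
from fit import *
s=load('side0');p=np.load('chest.npy')
for P in ([0,0,0],[0,0,300],[100,0,0],[75,75,0],[75,-75,0],[-75,75,0],[-75,-75,0]): print(P,(proj(s,P)).round(1), (proj(load('top0'),P)).round(1))
s1=load('side1'); print(np.r_[s['tvec'],s['rvec']]-np.r_[s1['tvec'],s1['rvec']])
for P in ([-24,-123,163],[0,-123,163],[24,-123,163],[0,-103,163],[0,-143,163]): print(P,proj(s,c2w(p,P)).round(1))
```

```text
[0, 0, 0] [[215.2 130.5]] [[266.3 457.5]]
[0, 0, 300] [[202.2  34.3]] [[262.7 507. ]]
[100, 0, 0] [[221.8 145. ]] [[270.7 411.9]]
[75, 75, 0] [[242.8 137.2]] [[238.5 419.8]]
[75, -75, 0] [[196.5 145.3]] [[300.8 426.4]]
[-75, 75, 0] [[231.9 117.4]] [[230.7 489.5]]
[-75, -75, 0] [[189.  124.2]] [[295.1 496.5]]
[0. 0. 0. 0. 0. 0.]
[-24, -123, 163] [[112.5 218.3]]
[0, -123, 163] [[116.4 225.7]]
[24, -123, 163] [[120.6 233.3]]
[0, -103, 163] [[127.9 221.3]]
[0, -143, 163] [[104.7 230.1]]
```

Run:
```python
from h import *
im=load('side0')['image'][0:170,150:290];cv2.imwrite('pics/base.png',cv2.resize(im,None,fx=3.5,fy=3.5,interpolation=cv2.INTER_CUBIC))
```

```text
(no output)
```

View pics/base.png

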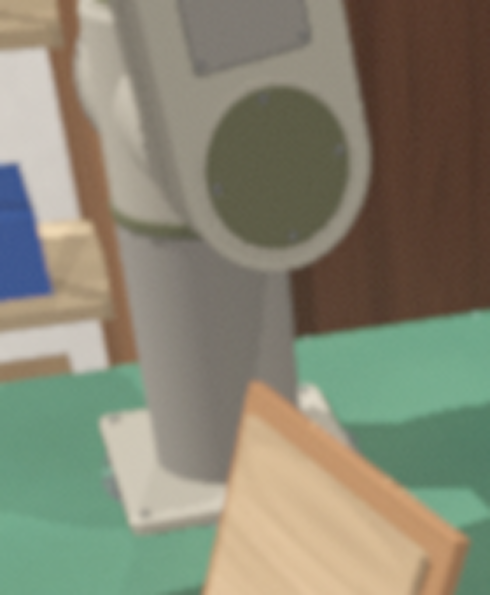

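Emit:
{"fn": "carry_out", "kwargs": {"increments": [[[0, 0.015, 0], [0, 0, 0], 1], [[0, 0, 0.02], [0, 0, 0], 1], [[0, -0.008, 0.003], [0, 0, 0], 1], [[0, -0.006, 0], [0, 0, 0], 1], [[0, -0.006, 0], [0, 0, 0], 1], [[0, -0.006, 0], [0, 0, 0], 1], [[0, -0.006, 0], [0, 0, 0], 1], [[0, -0.004, 0], [0, 0, 0], 1]]}}

```text
time: 4.05
tool_pos: [584.9, -227.1, 151.8]
tcp_rot: [179.7, -0.3, 15.3]
ft_force: [-0.3, -1.6, 0.8]
finger_gap: 0.1
```

Run:
```python
from h import *
from st import st
st()
s=snap('side','side3');im=s['image'][140:280,85:225];cv2.imwrite('pics/s3.png',cv2.resize(im,None,fx=4,fy=4,interpolation=cv2.INTER_CUBIC))
st()
```

```text
t 4.05 chest xyz 5.2 -70.2 151.8 rotvec needed(tool) [ 0.0054 -0.0046  0.0018] F chest [-0.68 -1.47  0.76] gap 0.1
t 4.10 chest xyz 5.4 -69.7 151.9 rotvec needed(tool) [ 0.005  -0.0046  0.0021] F chest [ 0.23 -0.25  0.45] gap 0.1
```

View pics/s3.png

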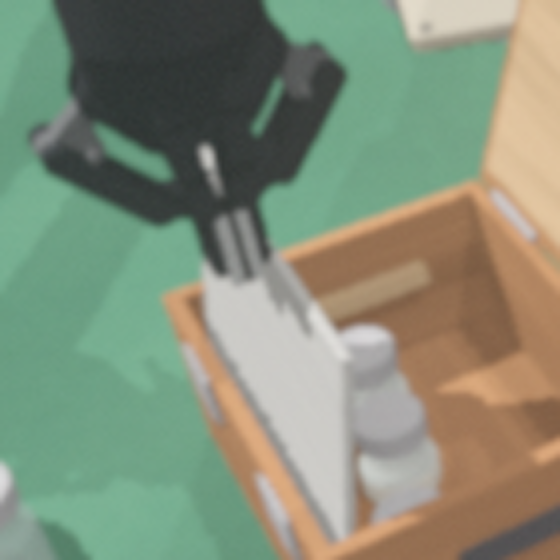

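Run:
```python
from fit import *
s=load('side3');p=np.load('chest.npy')
for a in (95,90,85,80,75,70): print(a,proj(s,c2w(p,[flap(np.radians(a),-95,120,2),flap(np.radians(a),95,120,2)])).round(1).tolist())
```

```text
95 [[117.5, 179.8], [152.9, 236.0]]
90 [[122.9, 177.7], [159.1, 233.2]]
85 [[128.4, 176.1], [165.4, 230.8]]
80 [[133.9, 174.8], [171.6, 228.8]]
75 [[139.4, 174.0], [177.8, 227.3]]
70 [[144.8, 173.6], [183.7, 226.3]]
```

Emit:
{"fn": "carry_out", "kwargs": {"increments": [[[0, -0.006, 0], [0.004, -0.004, 0], 1], [[0, -0.006, 0.001], [0, 0, 0], 1], [[0, -0.006, 0.001], [0, 0, 0], 1], [[0, -0.006, 0.002], [0, 0, 0], 1], [[0, -0.005, 0.003], [0, 0, 0], 1], [[0, -0.005, 0.003], [0, 0, 0], 1], [[0, -0.005, 0.003], [0, 0, 0], 1]]}}

```text
time: 4.8
tool_pos: [574.7, -186.1, 139.6]
tcp_rot: [179.9, -0.1, 15.3]
ft_force: [0.4, 0.1, 1.9]
finger_gap: 0.0
```

```bash
cat > v.py <<'E'
from h import *
import sys
from st import st
st()
n=sys.argv[1]; x0,y0,x1,y1=map(int,sys.argv[3:7])
s=snap(sys.argv[2],n);im=s['image'][y0:y1,x0:x1];cv2.imwrite('pics/z%s.png'%n,cv2.resize(im,None,fx=4,fy=4,interpolation=cv2.INTER_CUBIC))
st()
E
python3 v.py side4 side 85 120 265 265
```

```text
t 4.80 chest xyz 6.1 -28.0 139.6 rotvec needed(tool) [ 0.0023 -0.0025  0.0022] F chest [ 0.39 -0.04  1.94] gap 0.0
t 4.85 chest xyz 6.0 -27.0 138.9 rotvec needed(tool) [ 0.0012 -0.0018  0.0026] F chest [2.02 1.85 1.79] gap -0.1
```

View pics/zside4.png

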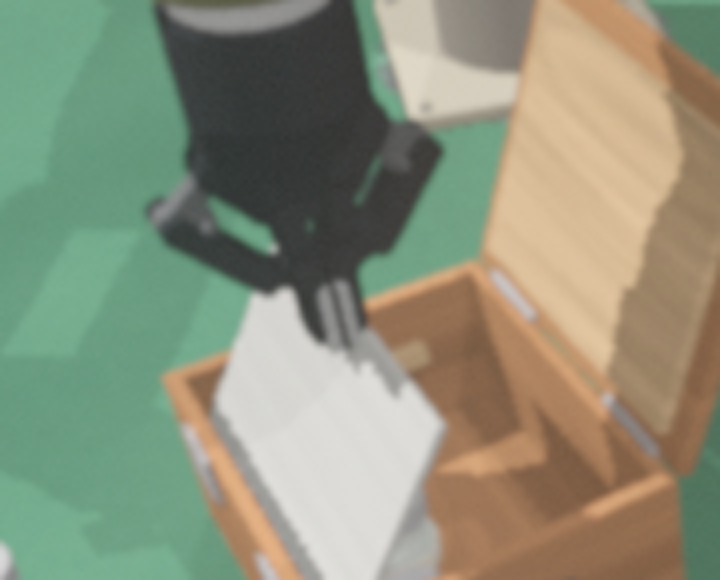

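Emit:
{"fn": "carry_out", "kwargs": {"increments": [[[0, 0, 0.005], [0, 0, 0], 1], [[0, 0, 0.006], [0, 0, 0], 1], [[0, 0, 0.006], [0, 0, 0], 1], [[0, 0, 0.006], [0, 0, 0], 1], [[0, -0.002, 0.006], [0, 0, 0], 1], [[0, -0.002, 0.006], [0, 0, 0], 1]]}}

```text
time: 5.45
tool_pos: [574.3, -179.5, 104.8]
tcp_rot: [180.0, -0.3, 15.4]
ft_force: [-0.3, -0.6, 1.6]
finger_gap: -0.1
```

```bash
python3 v.py side5 side 85 120 265 265
```

```text
t 5.45 chest xyz 7.5 -21.5 104.8 rotvec needed(tool) [ 0.0005 -0.0048  0.0036] F chest [-0.44 -0.52  1.65] gap -0.1
t 5.50 chest xyz 6.9 -20.7 103.3 rotvec needed(tool) [-0.0008 -0.0033  0.0038] F chest [ 0.54 -0.67 -0.75] gap -0.0
```

View pics/zside5.png

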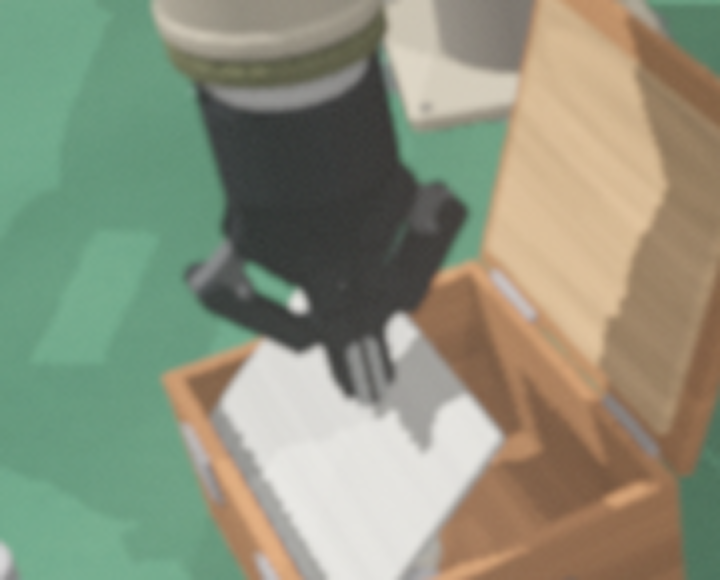

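Emit:
{"fn": "carry_out", "kwargs": {"increments": [[[0, -0.005, 0.003], [0, 0, 0], 1], [[0, -0.005, 0.004], [0, 0, 0], 1], [[0, -0.005, 0.004], [0, 0, 0], 1], [[0, -0.004, 0.004], [0, 0, 0], 1], [[0, -0.003, 0.004], [0, 0, 0], 1], [[0, -0.002, 0.003], [0, 0, 0], 1]]}}

```text
time: 6.1
tool_pos: [566.2, -153.9, 78.9]
tcp_rot: [-180.0, -0.1, 15.4]
ft_force: [0.1, -0.6, 0.9]
finger_gap: -0.1
```

```bash
python3 v.py side6 side 85 120 265 265
```

```text
t 6.10 chest xyz 6.3 5.3 78.9 rotvec needed(tool) [-0.0007 -0.0024  0.0036] F chest [-0.05 -0.6   0.86] gap -0.1
t 6.15 chest xyz 6.1 5.8 78.3 rotvec needed(tool) [-0.0014 -0.0018  0.0037] F chest [0.59 0.36 0.59] gap -0.0
```

View pics/zside6.png

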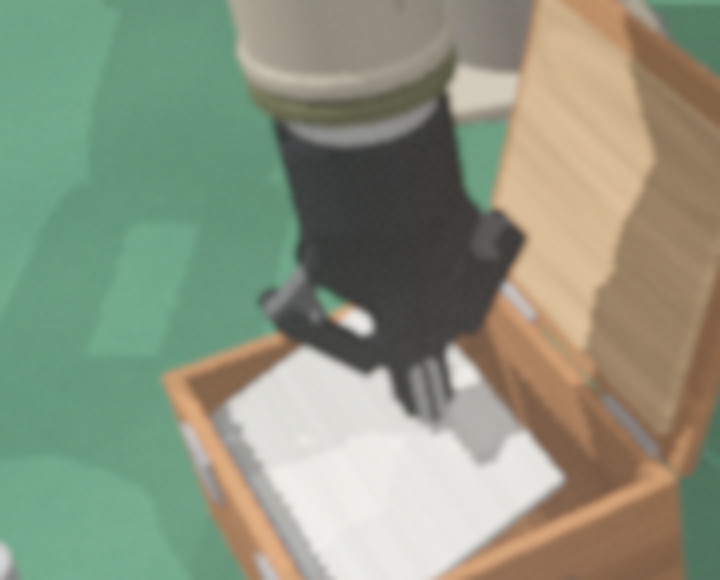

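Run:
```python
from fit import *
s=load('side3');p=np.load('chest.npy')
for a in (20,15,10,5,0): print(a,((proj(s,c2w(p,[flap(np.radians(a),-95,120,5),flap(np.radians(a),95,120,5)]))-[85,120])*4).round(1).tolist())
```

```text
20 [[398.5, 274.7], [563.9, 473.6]]
15 [[407.6, 286.9], [572.7, 485.6]]
10 [[415.1, 299.8], [579.7, 498.6]]
5 [[421.1, 313.3], [585.0, 512.3]]
0 [[425.6, 327.3], [588.6, 526.7]]
```

Emit:
{"fn": "carry_out", "kwargs": {"increments": [[[0, -0.003, 0.003], [0, 0, 0], 1], [[0, -0.002, 0.003], [0, 0, 0], 1], [[0, -0.001, 0.003], [0, 0, 0], 1], [[0, -0.001, 0.003], [0, 0, 0], 1]]}}

```text
time: 6.55
tool_pos: [564.3, -146.4, 66.0]
tcp_rot: [-180.0, -0.1, 15.4]
ft_force: [0.6, -0.7, 0.4]
finger_gap: 0.1
```

```bash
python3 v.py side7 side 85 120 265 265
```

```text
t 6.55 chest xyz 6.5 13.0 66.0 rotvec needed(tool) [-0.0007 -0.0026  0.0037] F chest [ 0.37 -0.78  0.36] gap 0.1
t 6.60 chest xyz 6.2 13.5 65.3 rotvec needed(tool) [-0.0015 -0.0019  0.0038] F chest [0.39 0.38 1.14] gap 0.2
```

View pics/zside7.png

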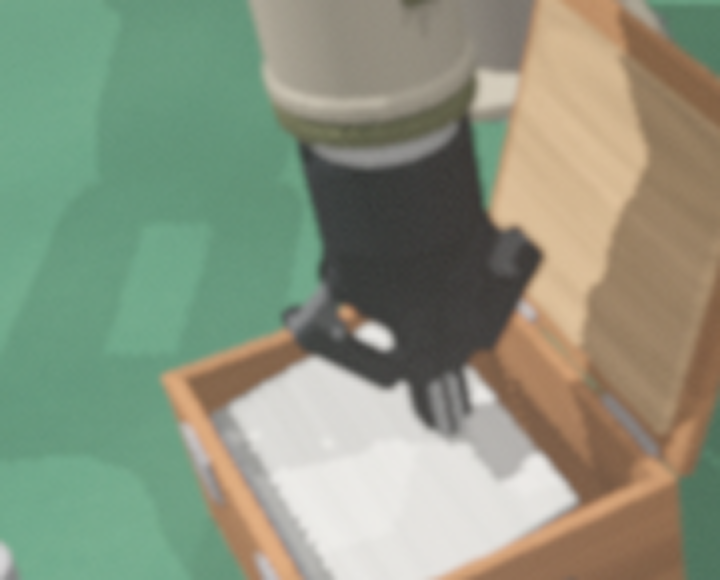

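Emit:
{"fn": "carry_out", "kwargs": {"increments": [[[0, -0.001, 0.003], [0, 0, 0], 1], [[0, 0, 0.003], [0, 0, 0], 1], [[0, 0, 0.003], [0, 0, 0], 1], [[0, 0, 0.002], [0, 0, 0], 1]]}}

```text
time: 7.0
tool_pos: [563.6, -144.6, 53.4]
tcp_rot: [-179.9, -0.1, 15.4]
ft_force: [-0.6, 0.7, 1.1]
finger_gap: -0.2
```

```bash
python3 v.py side8 side 85 120 265 265
```

```text
t 7.00 chest xyz 6.3 15.0 53.4 rotvec needed(tool) [-0.0023 -0.002   0.0037] F chest [-0.4   0.83  1.14] gap -0.2
t 7.05 chest xyz 6.1 15.0 53.1 rotvec needed(tool) [-0.0024 -0.0016  0.0037] F chest [ 0.45 -0.22  0.33] gap 0.3
```

View pics/zside8.png

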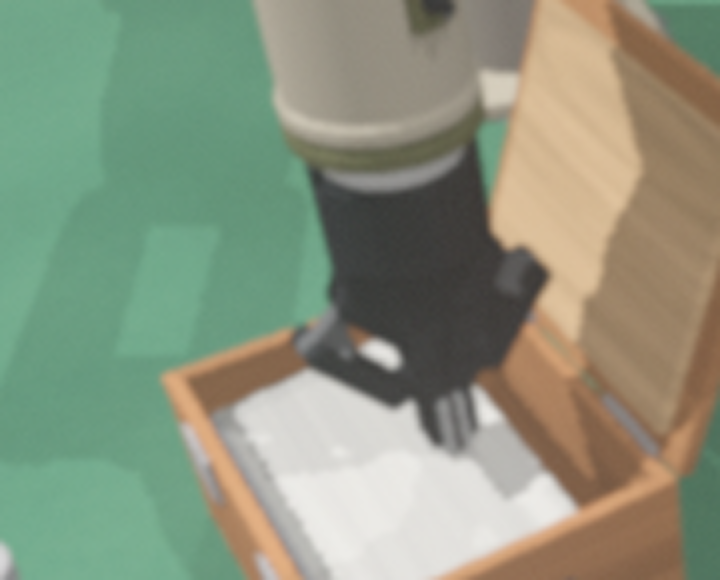

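Emit:
{"fn": "carry_out", "kwargs": {"increments": [[[0, 0, 0.002], [0, 0, 0], 1], [[0, 0, 0.002], [0, 0, 0], 1], [[0, 0, 0.002], [0, 0, 0], 1]]}}

```text
time: 7.35
tool_pos: [563.6, -144.6, 46.9]
tcp_rot: [-179.9, -0.1, 15.4]
ft_force: [0.1, 0.4, 1.0]
finger_gap: -0.2
```

```bash
python3 st.py
```

```text
t 7.35 chest xyz 6.3 15.0 46.9 rotvec needed(tool) [-0.0024 -0.0018  0.0037] F chest [0.22 0.37 1.03] gap -0.2
```

Emit:
{"fn": "carry_out", "kwargs": {"increments": [[[0, 0, 0.002], [0, 0, 0], 1], [[0, 0, 0.002], [0, 0, 0], 1]]}}

```text
time: 7.55
tool_pos: [563.8, -144.6, 45.7]
tcp_rot: [-179.9, -0.1, 15.4]
ft_force: [-12.6, 5.0, 24.6]
finger_gap: 0.1
```

```bash
python3 v.py side9 side 85 120 265 265
```

```text
t 7.55 chest xyz 6.5 14.9 45.7 rotvec needed(tool) [-0.0023 -0.0019  0.0038] F chest [-10.9    8.1   24.65] gap 0.1
t 7.60 chest xyz 6.4 15.0 45.8 rotvec needed(tool) [-0.0024 -0.0018  0.0039] F chest [-9.    5.99 19.16] gap -0.1
```

View pics/zside9.png

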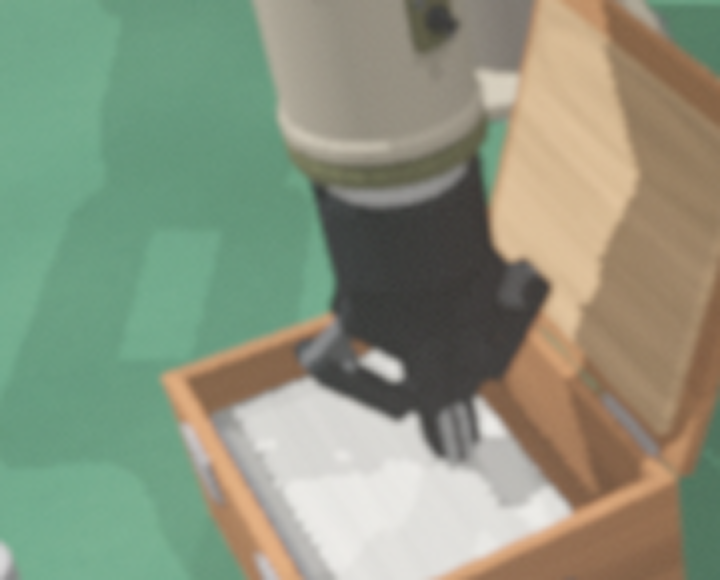

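Emit:
{"fn": "carry_out", "kwargs": {"increments": [[[0, 0, -0.004], [0, 0, 0], 1], [[0, 0, -0.02], [0, 0, 0], 1], [[0, 0, -0.05], [0, 0, 0], 1], [[0, 0, -0.05], [0, 0, 0], 1], [[0, 0, -0.05], [0, 0, 0], 1], [[0, 0, -0.05], [0, 0, 0], 1], [[0, 0, -0.04], [0, 0, 0], 1], [[0, 0, -0.03], [0, 0, 0], 1]]}}

```text
time: 8.4
tool_pos: [559.6, -144.8, 341.8]
tcp_rot: [-179.5, 0.6, 15.4]
ft_force: [1.1, 0.1, 0.1]
finger_gap: 0.1
```

```bash
python3 v.py side10 side 85 120 265 265
python3 - <<'E'
from fit import *
s=load('side9');p=np.load('chest.npy')
for z in (77,66,56,46): print(z,proj(s,c2w(p,[[6.4,15,z]])))
E
```

```text
t 8.40 chest xyz 2.3 15.8 341.8 rotvec needed(tool) [-0.0091  0.0099  0.0032] F chest [ 1.06 -0.19  0.09] gap 0.1
t 8.45 chest xyz 3.6 15.0 347.8 rotvec needed(tool) [-0.0047  0.0036  0.0032] F chest [-1.66  1.61  3.19] gap -0.0
77 [[197.54827931 232.59963036]]
66 [[198.32860015 236.48477847]]
56 [[199.02570137 239.95852299]]
46 [[199.7114154  243.37823576]]
```

View pics/zside10.png

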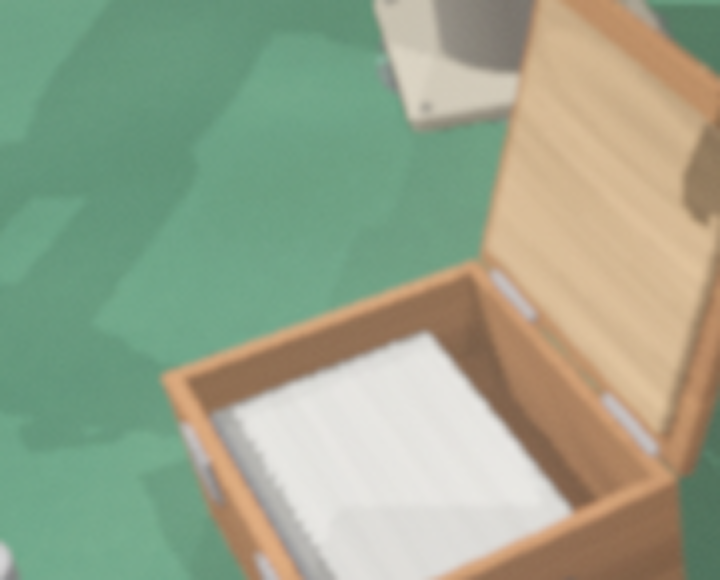

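Emit:
{"fn": "carry_out", "kwargs": {"increments": [[[0, -0.03, 0], [-0.005, 0.004, 0.003], 1], [[0, -0.04, 0], [0, 0, 0], 1], [[0, -0.04, 0], [0, 0, 0], 1], [[0, -0.04, 0], [0, 0, 0], 1], [[0, -0.04, 0], [0, 0, 0], 1], [[0, -0.01, 0], [0, 0, 0], 1], [[0, 0, 0], [0, 0, 0], 1]]}}

```text
time: 9.15
tool_pos: [508.6, 51.8, 348.8]
tcp_rot: [179.7, -0.4, 15.0]
ft_force: [1.2, -1.1, -0.2]
finger_gap: 0.1
```

```bash
python3 v.py side11 side 130 40 330 190
```

```text
t 9.15 chest xyz 4.6 218.9 348.8 rotvec needed(tool) [ 0.0045 -0.0063 -0.0039] F chest [ 0.86 -1.4  -0.24] gap 0.1
t 9.20 chest xyz 4.6 218.2 348.8 rotvec needed(tool) [ 0.0045 -0.0062 -0.0046] F chest [ 0.37 -0.34 -0.41] gap 0.1
```

View pics/zside11.png

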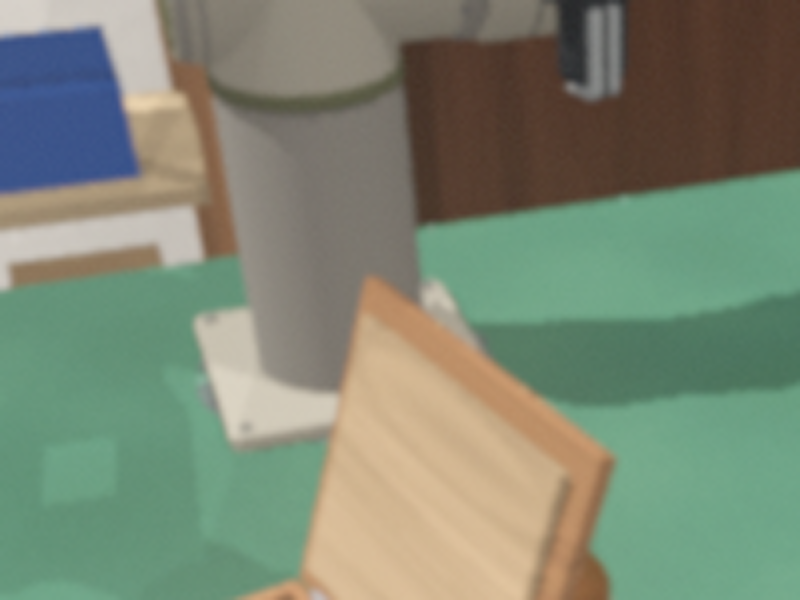

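Emit:
{"fn": "carry_out", "kwargs": {"increments": [[[0, 0, 0.03], [0.004, -0.006, -0.004], 1], [[0, 0, 0.035], [0, 0, 0], 1], [[0, 0, 0.035], [0, 0, 0], 1], [[0, 0, 0.02], [0, 0, 0], 1], [[0, 0, 0], [0, 0, 0], 1]]}}

```text
time: 9.7
tool_pos: [511.9, 43.6, 225.1]
tcp_rot: [179.8, -0.1, 14.8]
ft_force: [0.4, 0.5, 0.3]
finger_gap: -0.2
```

```bash
python3 v.py side12 side 140 60 340 210
```

```text
t 9.70 chest xyz 5.7 210.2 225.1 rotvec needed(tool) [ 0.0039 -0.0022 -0.0067] F chest [0.49 0.39 0.3 ] gap -0.2
t 9.75 chest xyz 6.2 210.0 226.6 rotvec needed(tool) [ 0.0044 -0.0037 -0.0068] F chest [ 1.07  0.17 -0.09] gap 0.2
```

View pics/zside12.png

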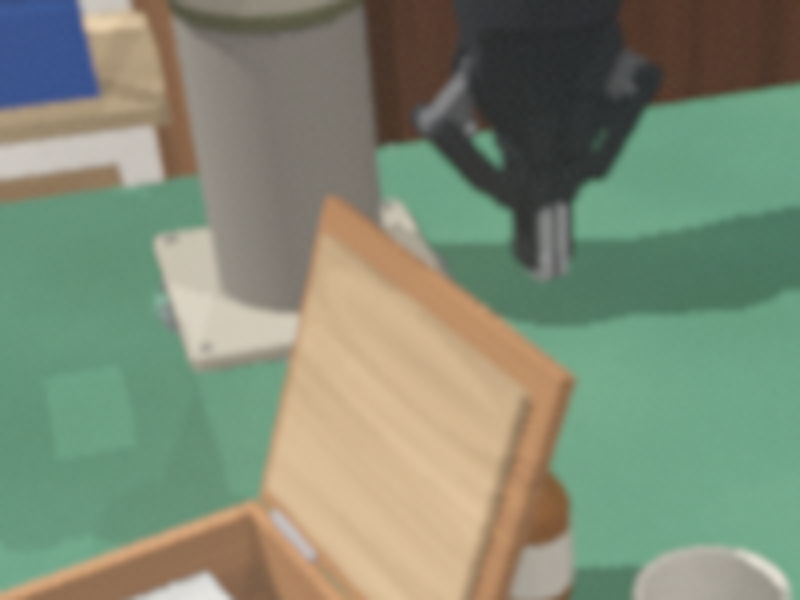

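Emit:
{"fn": "carry_out", "kwargs": {"increments": [[[0, 0.01, 0.014], [0.004, -0.003, -0.006], 1], [[0, 0.01, 0], [0, 0, 0], 1], [[0, 0.008, 0], [0, 0, 0], 1], [[0, 0.008, 0], [0, 0, 0], 1], [[0, 0.006, 0], [0, 0, 0], 1]]}}

```text
time: 10.25
tool_pos: [527.4, -1.2, 217.8]
tcp_rot: [180.0, -0.5, 15.1]
ft_force: [-3.0, 5.2, 4.4]
finger_gap: -0.3
```

```bash
python3 v.py side13 side 140 60 340 210
```

```text
t 10.25 chest xyz 8.9 162.8 217.8 rotvec needed(tool) [ 0.0008 -0.0081 -0.0013] F chest [-1.5   5.82  4.44] gap -0.3
t 10.30 chest xyz 9.0 161.9 218.1 rotvec needed(tool) [ 0.0017 -0.0085 -0.0016] F chest [-1.32  2.59  2.84] gap 0.0
```

View pics/zside13.png

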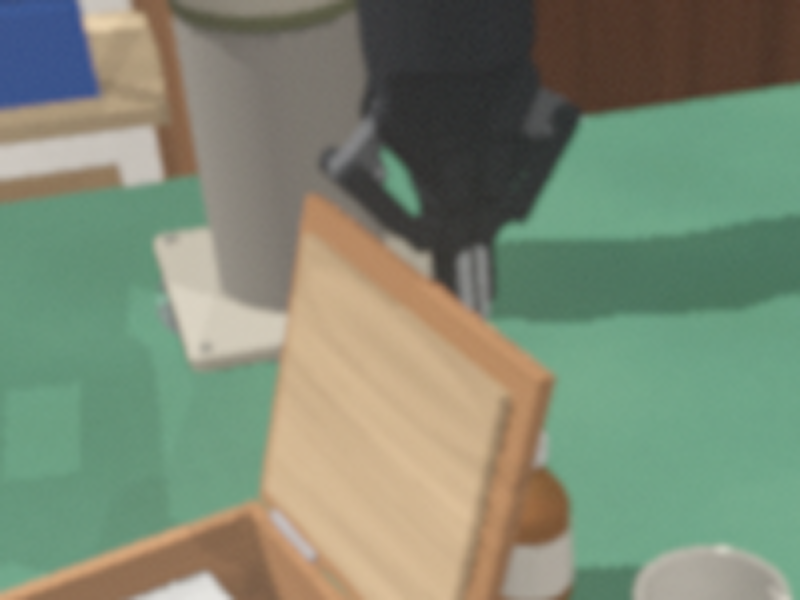

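Emit:
{"fn": "carry_out", "kwargs": {"increments": [[[-0.003, 0.007, 0], [0.001, -0.008, -0.001], 1], [[0, 0.007, 0], [0, 0, 0], 1], [[0, 0.007, 0], [0, 0, 0], 1], [[0, 0.007, 0], [0, 0, 0], 1], [[0, 0.007, 0], [0, 0, 0], 1], [[0, 0.007, 0], [0, 0, 0], 1]]}}

```text
time: 10.9
tool_pos: [538.7, -44.6, 222.0]
tcp_rot: [180.0, -0.4, 15.2]
ft_force: [-0.8, 3.5, 3.7]
finger_gap: 0.1
```

```bash
python3 v.py side14 side 140 60 340 210
```

```text
t 10.90 chest xyz 8.4 118.1 222.0 rotvec needed(tool) [ 0.0002 -0.0073  0.0011] F chest [0.15 3.56 3.69] gap 0.1
t 10.95 chest xyz 8.4 117.0 222.0 rotvec needed(tool) [ 0.0009 -0.0073  0.0005] F chest [-0.42  1.11  0.97] gap 0.0
```

View pics/zside14.png

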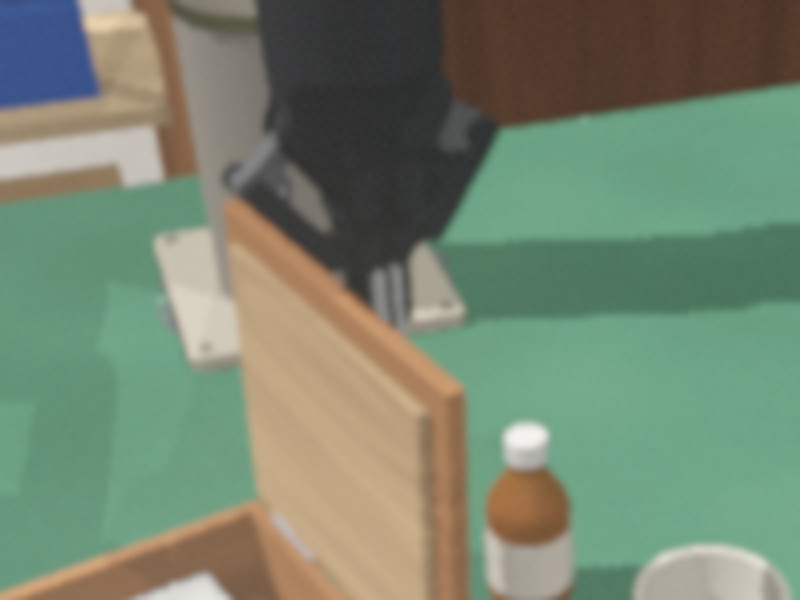

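Emit:
{"fn": "carry_out", "kwargs": {"increments": [[[-0.002, 0.006, 0.004], [0, -0.007, 0], 1], [[0, 0.007, 0.003], [0, 0, 0], 1], [[0, 0.007, 0.002], [0, 0, 0], 1], [[0, 0.007, 0.002], [0, 0, 0], 1], [[0, 0.007, 0.002], [0, 0, 0], 1], [[0, 0.007, 0.003], [0, 0, 0], 1]]}}

```text
time: 11.55
tool_pos: [548.5, -89.2, 204.4]
tcp_rot: [179.9, 0.0, 15.2]
ft_force: [-0.4, 2.6, 4.0]
finger_gap: 0.2
```

```bash
python3 v.py side15 side 140 60 340 210
```

```text
t 11.55 chest xyz 6.2 72.4 204.4 rotvec needed(tool) [0.0013 0.0006 0.0005] F chest [0.26 2.65 4.  ] gap 0.2
t 11.60 chest xyz 5.9 71.4 203.7 rotvec needed(tool) [ 0.0017  0.0011 -0.    ] F chest [0.57 0.35 2.87] gap -0.2
```

View pics/zside15.png

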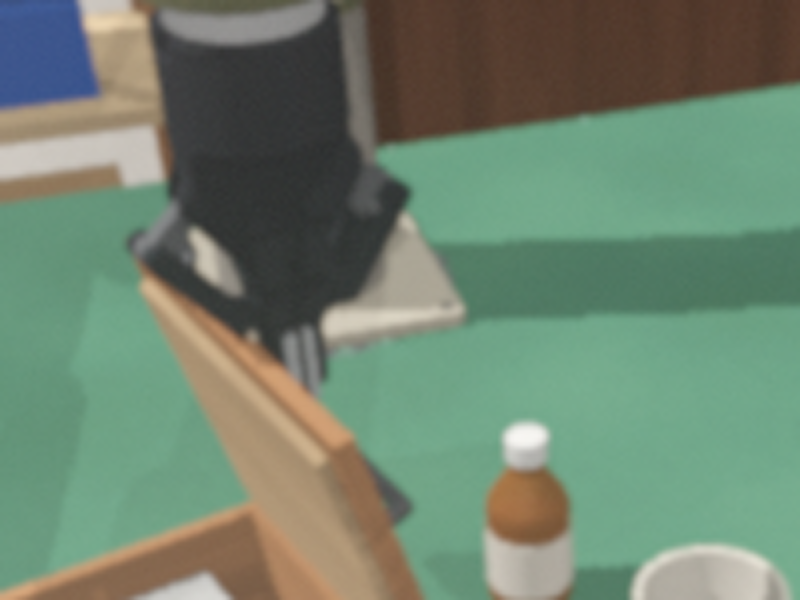

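Emit:
{"fn": "carry_out", "kwargs": {"increments": [[[0, 0.008, 0.001], [0, 0, 0], 1], [[0, 0.008, 0.001], [0, 0, 0], 1], [[0, 0.008, 0.002], [0, 0, 0], 1], [[0, 0.007, 0.003], [0, 0, 0], 1], [[0, 0.007, 0.004], [0, 0, 0], 1], [[0, 0.006, 0.004], [0, 0, 0], 1]]}}

```text
time: 12.2
tool_pos: [560.2, -136.3, 186.3]
tcp_rot: [180.0, 0.2, 15.2]
ft_force: [0.6, 1.2, 1.8]
finger_gap: 0.1
```

```bash
python3 v.py side16 side 110 60 310 210
```

```text
t 12.20 chest xyz 5.2 23.9 186.3 rotvec needed(tool) [0.0008 0.003  0.0001] F chest [0.86 1.01 1.78] gap 0.1
t 12.25 chest xyz 4.7 23.3 185.4 rotvec needed(tool) [ 0.0008  0.0039 -0.0005] F chest [-0.56  0.05 -0.04] gap 0.2
```

View pics/zside16.png

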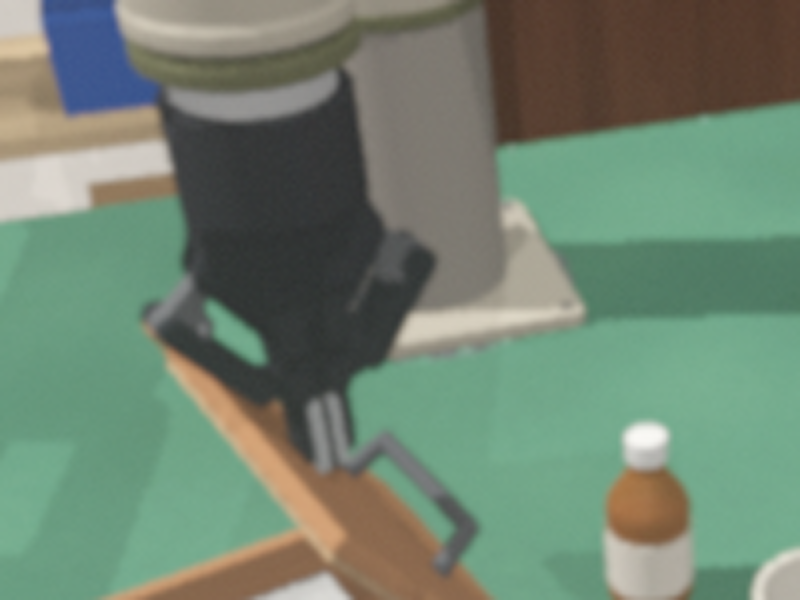

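Emit:
{"fn": "carry_out", "kwargs": {"increments": [[[0, 0.008, 0.003], [0, 0, 0], 1], [[0, 0.008, 0.003], [0, 0, 0], 1], [[0, 0.008, 0.004], [0, 0, 0], 1], [[0, 0.007, 0.005], [0, 0, 0], 1], [[0, 0.007, 0.005], [0, 0, 0], 1]]}}

```text
time: 12.75
tool_pos: [570.1, -176.0, 163.5]
tcp_rot: [-180.0, 0.3, 15.2]
ft_force: [-0.2, 2.0, 1.0]
finger_gap: 0.0
```

```bash
python3 v.py side17 side 90 90 290 240
```

```text
t 12.75 chest xyz 4.4 -17.0 163.5 rotvec needed(tool) [-0.0002  0.0047  0.0002] F chest [0.3  1.99 0.96] gap 0.0
t 12.80 chest xyz 3.7 -18.0 162.3 rotvec needed(tool) [-0.0001  0.0058 -0.0005] F chest [-1.08 -0.8  -0.87] gap 0.1
```

View pics/zside17.png

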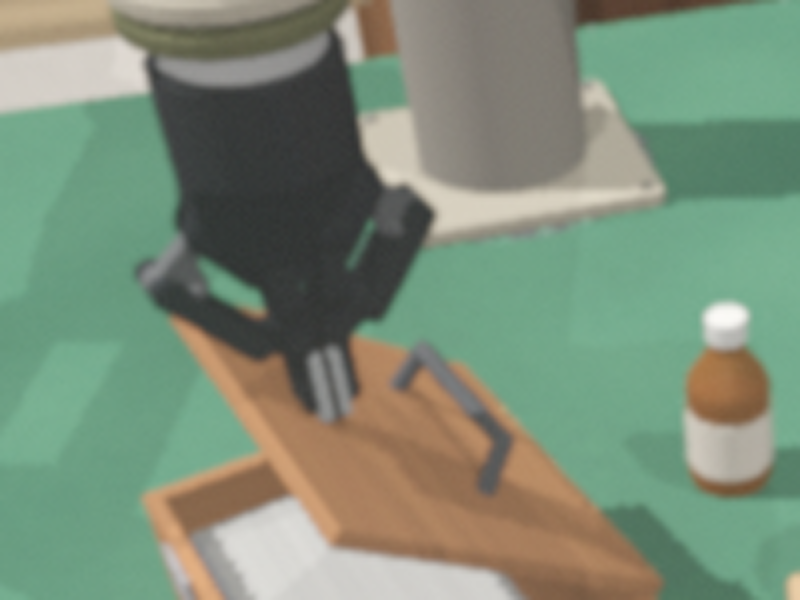

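Going well; the cover is at about 35°. Continue lower.

Emit:
{"fn": "carry_out", "kwargs": {"increments": [[[0, 0.005, 0.006], [0, 0.005, 0], 1], [[0, 0.005, 0.006], [0, 0, 0], 1], [[0, 0.004, 0.006], [0, 0, 0], 1], [[0, 0.004, 0.006], [0, 0, 0], 1], [[0, 0.003, 0.006], [0, 0, 0], 1]]}}

```text
time: 13.3
tool_pos: [576.0, -199.3, 130.3]
tcp_rot: [180.0, -0.0, 15.1]
ft_force: [-0.3, 1.9, 0.7]
finger_gap: 0.2
```

```bash
python3 v.py side18 side 90 110 290 260
```

```text
t 13.30 chest xyz 3.9 -41.1 130.3 rotvec needed(tool) [ 0.0006 -0.0005 -0.0006] F chest [0.19 1.95 0.67] gap 0.2
t 13.35 chest xyz 3.3 -41.1 129.0 rotvec needed(tool) [-0.      0.0008 -0.0009] F chest [-0.93  0.36  0.17] gap 0.0
```

View pics/zside18.png

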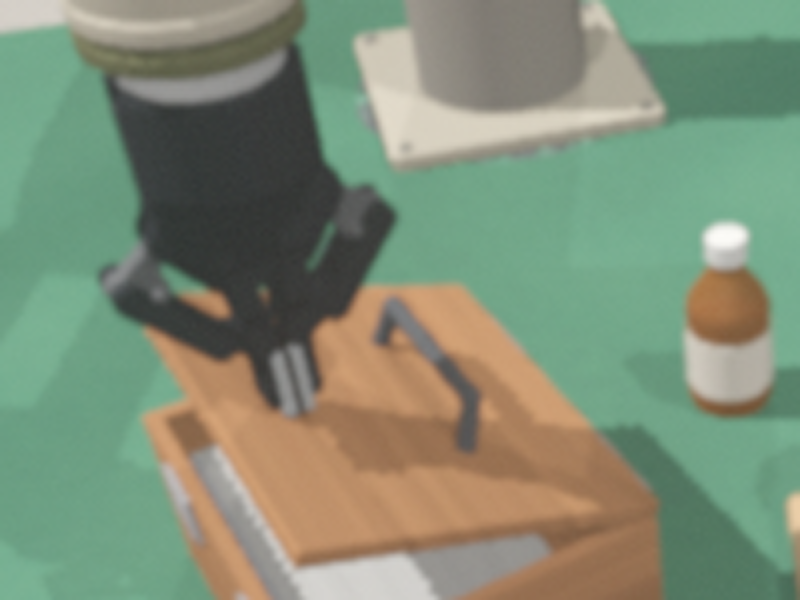

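Emit:
{"fn": "carry_out", "kwargs": {"increments": [[[0, 0.002, 0.005], [0, 0, 0], 1], [[0, 0.002, 0.005], [0, 0, 0], 1], [[0, 0.001, 0.005], [0, 0, 0], 1], [[0, 0.001, 0.004], [0, 0, 0], 1], [[0, 0, 0.003], [0, 0, 0], 1], [[0, 0, 0.003], [0, 0, 0], 1]]}}

```text
time: 13.95
tool_pos: [577.8, -206.8, 102.7]
tcp_rot: [179.9, -0.0, 15.1]
ft_force: [0.3, -0.8, 1.2]
finger_gap: -0.2
```

```bash
python3 v.py side19 side 90 110 290 260
```

```text
t 13.95 chest xyz 3.7 -48.8 102.7 rotvec needed(tool) [ 0.0022 -0.0002 -0.001 ] F chest [ 0.08 -0.82  1.16] gap -0.2
t 14.00 chest xyz 3.5 -48.5 102.0 rotvec needed(tool) [ 0.0016  0.0005 -0.0009] F chest [-0.39 -1.05  0.04] gap -0.0
```

View pics/zside19.png

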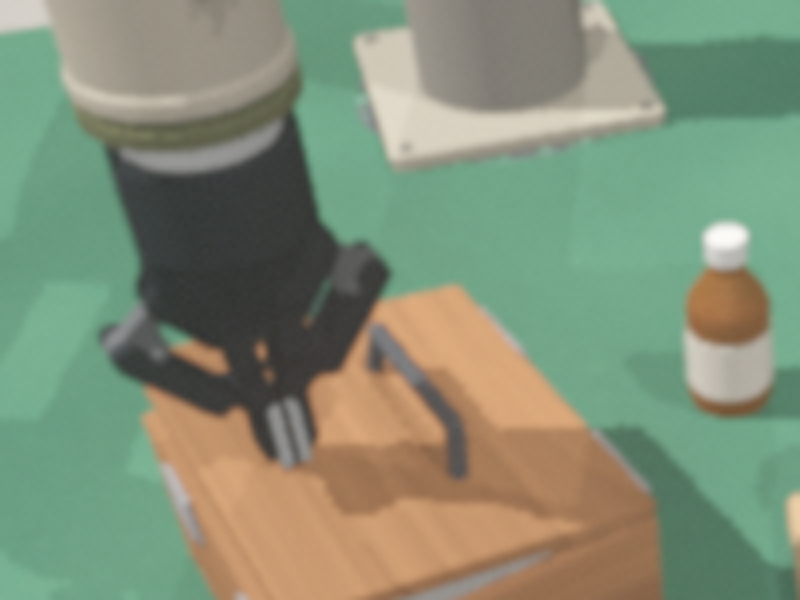

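Gap is small (about 6–8°). Slow now.

Emit:
{"fn": "carry_out", "kwargs": {"increments": [[[0, 0, 0.002], [0, 0, 0], 1], [[0, 0, 0.002], [0, 0, 0], 1], [[0, 0, 0.002], [0, 0, 0], 1], [[0, 0, 0.002], [0, 0, 0], 1], [[0, 0, 0.002], [0, 0, 0], 1]]}}

```text
time: 14.5
tool_pos: [577.9, -206.8, 92.0]
tcp_rot: [179.9, -0.0, 15.1]
ft_force: [-0.1, -0.3, 0.7]
finger_gap: -0.2
```

```bash
python3 st.py
```

```text
t 14.50 chest xyz 3.8 -48.8 92.0 rotvec needed(tool) [ 0.0026 -0.0004 -0.0008] F chest [-0.15 -0.29  0.72] gap -0.2
```

Emit:
{"fn": "carry_out", "kwargs": {"increments": [[[0, 0, 0.002], [0, 0, 0], 1], [[0, 0, 0.002], [0, 0, 0], 1]]}}

```text
time: 14.7
tool_pos: [578.0, -206.8, 87.7]
tcp_rot: [179.8, -0.0, 15.1]
ft_force: [-0.2, -0.7, 1.0]
finger_gap: 0.3
```

```bash
python3 v.py side20 side 90 110 290 260
```

```text
t 14.70 chest xyz 3.9 -48.8 87.7 rotvec needed(tool) [ 0.0027 -0.0005 -0.0008] F chest [-0.33 -0.6   0.99] gap 0.3
t 14.75 chest xyz 3.7 -48.7 87.2 rotvec needed(tool) [ 0.0023 -0.0002 -0.0008] F chest [ 0.13 -0.08  0.92] gap -0.1
```

View pics/zside20.png

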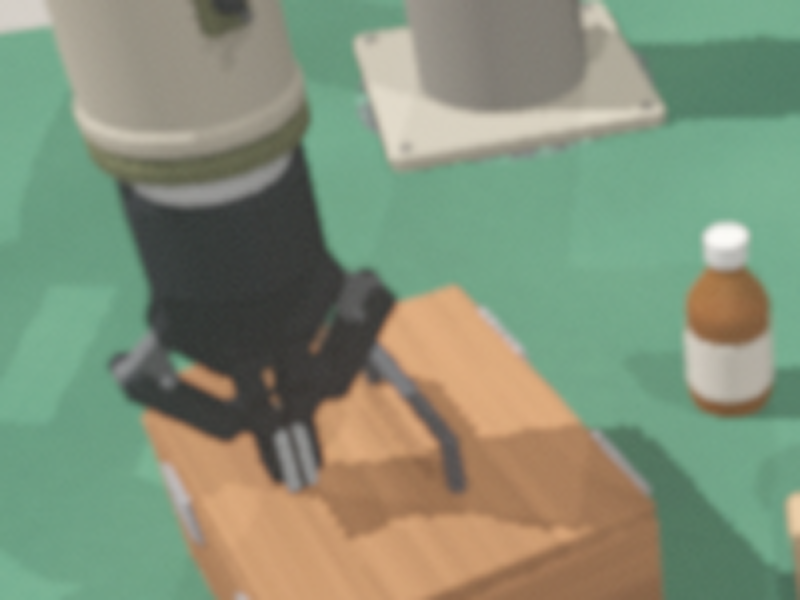

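Emit:
{"fn": "carry_out", "kwargs": {"increments": [[[0, 0, 0.0015], [0, 0, 0], 1], [[0, 0, 0.0015], [0, 0, 0], 1], [[0, 0, 0.0015], [0, 0, 0], 1]]}}

```text
time: 15.05
tool_pos: [577.8, -206.8, 82.5]
tcp_rot: [179.9, -0.0, 15.1]
ft_force: [-0.1, -1.1, 1.7]
finger_gap: -0.2
```

Emit:
{"fn": "carry_out", "kwargs": {"increments": [[[0, 0, 0.0015], [0, 0, 0], 1]]}}

```text
time: 15.15
tool_pos: [577.9, -206.8, 80.9]
tcp_rot: [179.9, -0.0, 15.1]
ft_force: [0.6, -0.6, 1.4]
finger_gap: 0.3
```

```bash
python3 v.py side21 side 90 140 290 290
```

```text
t 15.15 chest xyz 3.8 -48.8 80.9 rotvec needed(tool) [ 0.0025 -0.0003 -0.0007] F chest [ 0.41 -0.78  1.38] gap 0.3
t 15.20 chest xyz 3.7 -48.6 80.6 rotvec needed(tool) [ 0.0022 -0.     -0.0007] F chest [ 0.55 -0.5  -0.01] gap -0.1
```

View pics/zside21.png

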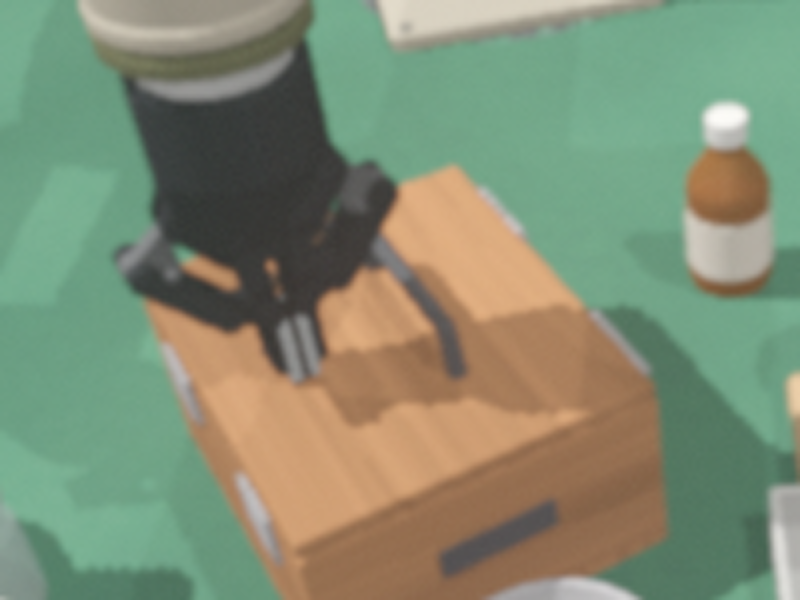

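Nearly shut; a touch more until the force rises.

Emit:
{"fn": "carry_out", "kwargs": {"increments": [[[0, 0, 0.0015], [0, 0, 0], 1]]}}

```text
time: 15.3
tool_pos: [577.9, -206.7, 79.5]
tcp_rot: [179.9, -0.0, 15.1]
ft_force: [-5.8, 1.8, 18.6]
finger_gap: 0.2
```

Emit:
{"fn": "carry_out", "kwargs": {"increments": [[[0, 0, 0.001], [0, 0, 0], 1]]}}

```text
time: 15.4
tool_pos: [577.9, -206.8, 79.5]
tcp_rot: [179.9, -0.0, 15.1]
ft_force: [-6.9, 2.6, 13.6]
finger_gap: 0.0
```

Emit:
{"fn": "carry_out", "kwargs": {"increments": [[[0, 0, 0.001], [0, 0, 0], 1]]}}

```text
time: 15.5
tool_pos: [577.8, -206.8, 79.6]
tcp_rot: [179.9, -0.0, 15.1]
ft_force: [-4.7, 1.9, 9.0]
finger_gap: 0.1
```

Emit:
{"fn": "carry_out", "kwargs": {"increments": [[[0, 0, -0.003], [0, 0, 0], 1], [[0, 0, -0.015], [0, 0, 0], 1], [[0, 0, -0.04], [0, 0, 0], 1], [[0, 0, -0.05], [0, 0, 0], 1], [[0, 0, -0.05], [0, 0, 0], 1], [[0, 0, -0.05], [0, 0, 0], 1], [[0, 0, -0.04], [0, 0, 0], 1], [[-0.04, 0.03, 0], [0, 0, 0], 1], [[-0.04, 0.04, 0], [0, 0, 0], 1], [[-0.04, 0.04, 0], [0, 0, 0], 1], [[-0.04, 0.04, 0], [0, 0, 0], 1], [[-0.04, 0.04, 0], [0, 0, 0], 1]]}}

```text
time: 16.7
tool_pos: [446.2, -419.1, 346.5]
tcp_rot: [179.5, -0.4, 15.9]
ft_force: [1.0, -1.0, 0.3]
finger_gap: -0.2
```

Emit:
{"fn": "carry_out", "kwargs": {"increments": [[[-0.04, 0.03, 0], [0, 0, 0], 1], [[-0.04, 0.03, 0], [0, 0, 0], 1], [[-0.04, 0.03, 0], [0, 0, 0], 1], [[0, 0, 0], [0, 0, 0], 1], [[0, 0, 0], [0, 0, 0], 1]]}}

```text
time: 17.2
tool_pos: [349.3, -543.1, 350.4]
tcp_rot: [179.3, -0.4, 15.5]
ft_force: [0.1, 0.8, -0.2]
finger_gap: 0.1
```

Run:
```python
from fit import *
from st import st
st()
p=np.load('chest.npy'); ims=[]
for n in('side','top'):
    s=snap(n,n+'_end'); im=s['image'].copy(); b=load(n+'0')
    for x,y in((110,90),(-110,90),(-110,-90),(110,-90)):
        q=proj(s,c2w(p,[x,y,110]))[0]; cv2.circle(im,tuple(q.round().astype(int)),2,(0,255,255),1)
    c=(slice(100,350),slice(0,350)) if n=='side' else (slice(60,310),slice(190,540))
    ims.append(np.hstack([b['image'][c],im[c]]))
o=np.vstack(ims); cv2.imwrite('pics/end.png',cv2.resize(o,None,fx=1.14,fy=1.14))
st()
```

```text
t 17.20 chest xyz -304.9 -313.5 350.4 rotvec needed(tool) [ 0.0114 -0.0064  0.0057] F chest [ 0.27  0.71 -0.16] gap 0.1
t 17.30 chest xyz -303.8 -312.9 350.2 rotvec needed(tool) [ 0.0115 -0.0061  0.0075] F chest [0.61 0.17 0.29] gap -0.1
```

View pics/end.png

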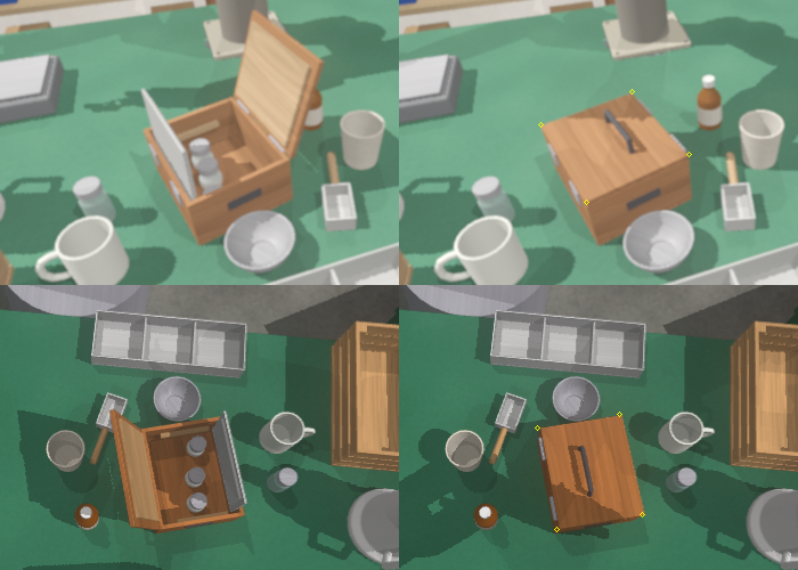

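```bash
python3 -c "
from bench import r
print(r.hand_in())"
```

```text
the job is handed in; nothing more can be done
None
```

I pushed the flap down flat first, then swung the cover shut over it, using only the outside and tips of the closed fingers. I handed the job in at about 17.3 s.

**Flap:** It stopped against its ledges at a peak of about 25 N. The side camera then showed its free-edge corner within about 2 px of where it should be at 0 rad.

**Cover:** It took about 2–6 N while swinging. I closed the last few degrees at 1–2 mm per step, and it seated on the rim at a peak of about 19 N.

**Last pictures:** The cover looks flush on the rim in both views. The shaker, mug, bowl, scoop, bottle and cup appear where they were. By then the gripper was well clear of everything and the force reading was near zero. The jars are hidden under the shut cover, so I could not check them at the end.

**A disagreement I found:** The reported tool height read about 31 mm lower than where the fingertips really were. The flap contact (77 mm actual, 46 mm read) and the cover contact (110 mm actual, 79.5 mm read) both showed this, while the camera suggested about 25 mm. I did not find the cause, so I steered by pictures and contact force. The y reading agreed with the contacts to within a few millimetres.

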